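# Put the rinsed sensor housing on the drying peg

### The arm

A 7-joint arm with a two-finger parallel gripper is mounted at the origin on the work surface. World frame = base frame: x ahead of the robot, y to its left, z up, the work surface at z = 0. Lengths are in m, angles in rad, forces in N, time in s.
With the tool pointing down it reaches from about 0.425 to 0.925 m from the base axis. Payload 6.8 kg.
Tool frame: the origin (TCP) lies at the very end of the fingers, on their centre line; the grasp point (between the pads) lies 19 mm behind it; z points along the fingers, y is the line along which they close (so a half turn about z gives the same grasp; the last joint's range is limited). The gripper opens to 85 mm and grips with 20 to 120 N. Pads are 22 mm wide; open, the fingers measure 114 mm over their backs; the gripper's body (76 mm by 85 mm) begins 54 mm behind the grasp point. The pads swing forward as they close: fully open they stand 13 mm farther back than shut.
Start: joints at [-1.259, 0.477, 0.022, 1.555, -0.011, 1.109, -0.083], TCP at [0.275, 0.616, 0.231] pointing down, gripper open.
Joint ranges: [-2.96, 2.96], [-0.34, 2.1], [-1.41, 1.46], [0.24, 2.44], [-1.37, 4.51], [0.17, 1.92], [-2.96, 2.96]. Speed limits (rad/s): [2.39, 2.39, 3.14, 3.14, 3.14, 3.14, 3.14].

### API

Orientations are given as a unit quaternion [w, x, y, z].
In Python, from station import telemetry, viewer, job, search_frame, cut_out gives the robot as it stands. The module is installed in compiled form; this text tells all that it offers.
- The arm moves only by the shell command python3 -m crank 'ROWS' [FORCE]. ROWS is JSON, a list of rows, each an object with "delta_rot": the turn, a rotation vector about the tool's x, y, z in degrees, a list of three; "xyz": the shift along the tool's x, y, z in m, a list of three; "fingers": the gripper command: -1 is fully open, 1 is shut, values between are in proportion. In form: [{"delta_rot": [ax, ay, az], "xyz": [dx, dy, dz], "fingers": fingers}, ...]. A call has 1 to 10 rows; each row is the pose to reach, as a shift and turn from the pose commanded when the call began, along the tool's axes at that moment; what a row does not reach only later rows make up. A row lasts 1/10 s, in which the tool goes at most 50 mm and 8.59 degrees, less where a joint would pass 70% of its speed; a pose out of reach is approached as far as the arm can. A call with a gripper value outside its range is refused whole. The fingers move at their own pace and stop on an object; FORCE is the grip in N (left out, the last holds). Time passes only in rows, so rows that repeat a pose let the fingers close. It gives the time, the measured TCP pose, the force, the opening and the grip force at its end, in the units of the state.
- telemetry.get_obs(): the state, without advancing time (a new reading comes with each control period).
- viewer.read_camera(name): name is "scene" or "top"; returns a dict with "img" (384x512x3 uint8, red, green, blue), "fx", "fy", "cx", "cy" (pixels), "k1" (the pictures are not rectified: a ray, as slopes to the right and down, at radius r is drawn at 1 + k1 r^2 times it, then the intrinsics apply), "origin" and "rotation" of the camera in the world. Camera axes: x right, y up, looking along -z (the intrinsics and any distortion apply to the point x, -y, -z); pixel columns grow to the right and rows downward; lengths in m; the calibration is good to about 2 mm. A picture is of the moment at which its call begins. There is no depth.
- job.hand_in(): hands the job in; it is judged then, once.
Trained networks look in the newest picture that a camera, given by its name, has taken for a name from the list of things; names that differ only in an ending like _2 or _b are one class to them, and where a whole thing is asked for, a point or a joint stands for the part that bears it (a point fixed in the world has none). Each returns a list of dicts, best first, with "score" (0 to 1); they miss things now and then, are a little off and sometimes report something else, mostly with a low value. They report only what shows in the picture. A call takes as long as a camera call.
- search_frame(camera, thing): "pixel" ([column, row] in pixels, amid what is visible of it).
- cut_out(camera, thing): "pixels" (384x512 bool, what is visible of it) and "pixel" ([column, row] in pixels, amid what is visible of it).
The state is a dict: "t": time; "q": joint angles; "joint_vel": joint speeds; "joint_torque": joint torques, N m; "eef_pos": TCP position; "tool_rot": TCP orientation; "contact_force": force on the tool from outside, world axes, zero at the start; "torque": the same for the moment, N m; "gripper_width": opening from 0.0 (shut) to 1.0 (fully open); "grasp_force": force on a finger pad.
Only numpy, scipy, OpenCV 4.12 (cv2) and the standard library are available. Lean on these libraries where they do the work, as an engineer would, in place of code of your own. Each camera call takes 0.05 s, during which the arm holds its last target. There are 200 camera calls.

### The job

Take the rinsed blue sensor housing out of the draining cradle and turn it mouth down over the empty peg of the drying station; turn it until a notch in its rim slips over the key on the peg, and press it down gently until the orange collar under its rim is fully down. Let go and leave it seated there, standing straight; do not force the housing against the station, and leave the grey housing, the screwdriver and the multimeter where they are.

Things in the scene. Friction and masses are not known exactly. Their poses are not given: they have to be found in the camera images.
- housing: Blue plastic cup, loose, 0.12 kg: 56 mm outside, 48 mm inside diameter, 95 mm long, closed end with a 22 x 12 mm plug. Rim has 8 notches, 8 mm wide, 20 mm deep, every 45 deg, one at +x. Origin: centre of the closed end's outer face; +z along the axis to the mouth. Starts in the cradle, axis sloping 45 deg, mouth low, to the robot: fingers that grip it pointing down end 45 deg ahead
- housing_rim (a point): Centre of the housing's open mouth, in the plane of the rim (axes as housing)
- cradle: Fixed draining cradle: grey base 150 x 90 x 8 mm, two parallel steel rods (8 mm thick, 37 mm between centres) under the housing and a crossbar as stop at the low end. Origin under the base's middle, +x level, away from the low end. The housing's middle lies 85 mm above the origin. Fingers pass outside the rods; lift the housing straight up out of it
- dryer: Fixed grey station, base 100 x 230 x 20 mm, origin under its centre. Pegs at x = 0: empty at y = -65 mm (orange collar), the other, with the grey housing, at y = +65 mm. Each is 43 mm thick up to 80 mm above the table (2.5 mm side clearance), tapers to 22 mm at 100 mm, tip at 126 mm. A steel key 5 mm wide, top at 67 mm, sticks out 12 mm from the empty peg at any angle (not measured)
- peg_tip (a point): Top of the empty peg, on its axis, 126 mm above the table; z up, x and y as the dryer's
- collar_top (a point): Centre of the top face of the orange collar round the empty peg (on its axis): the housing's rim sits on this face. 57 mm above the table when up, 49 mm when fully down. The rim first lands on the key, 10 mm above the raised collar, unless a notch is over it: rest it lightly, turn it about the peg (at most 45 deg is needed; the fit is +-3 deg) until it drops past, then press
- collar (a joint): Travel of the orange ring collar (outside 68 mm, inside 50 mm diameter, 12 mm high) round the empty peg: starts 0 to 0.002 m (up); 0.008 m = fully down on a hard stop. It moves stiffly: about 9 to 12 N downwards, more if pushed fast, which is more than the housing's weight; it stays where it is pushed (no spring). Over 45 N is too much
- grey_housing: Grey housing, same shape and size as the blue one, drying mouth down on the other peg; loose, its top end about 144 mm above the table plus a 12 mm plug. Leave alone
- screwdriver: Screwdriver with a red handle, 190 mm long, lying loose on the bench beyond the work. Leave alone
- multimeter: Yellow multimeter, 75 x 150 x 34 mm, lying loose on the bench beyond the work; origin under its centre. Leave alone

How it is judged:
By the outcome, as a careful person would: the job done as asked, in the order asked, and still so for the second after the job is handed in, with the robot touching nothing.
It also fails if it takes over 72 s, if anything falls off the work surface, if the arm or the gripper's body presses on something with over 40 N, if the wrist force passes 120 N, or if a joint passes its speed limit or range.

## Working session

There is one attempt and no reset: what is moved stays moved. The work goes in short steps, Python scripts to look and compute and a shell command to move; the robot and the scene stay as the last step left them, time stands still between calls to the robot, and variables do not carry over. Pictures are saved under pics/ and viewed, at most 10 in all, crops included, and the job is handed in when it is done.

```bash
mkdir -p pics; cat > h.py <<'E'
import numpy as np, cv2
from station import telemetry, viewer, job, search_frame, cut_out
from scipy.spatial.transform import Rotation as R
def rmat(c):
    r=np.array(c["rotation"],float)
    if r.shape==(3,3): return r
    return R.from_quat([r[1],r[2],r[3],r[0]]).as_matrix()
def ray(c,p):
    K=np.array([[c["fx"],0,c["cx"]],[0,c["fy"],c["cy"]],[0,0,1]])
    u=cv2.undistortPoints(np.array([[p]],float),K,np.array([c["k1"],0,0,0,0.]))[0,0]
    return np.array(c["origin"]),rmat(c)@np.array([u[0],-u[1],-1])
def onz(c,p,z):
    o,d=ray(c,p); return o+d*(z-o[2])/d[2]
def proj(c,P):
    P=np.atleast_2d(P); q=(P-np.array(c["origin"]))@rmat(c)
    s=q[:,:2]/-q[:,2:]; s[:,1]*=-1
    s=s*(1+c["k1"]*(s**2).sum(1))[:,None]
    return s*[c["fx"],c["fy"]]+[c["cx"],c["cy"]]
def tri(c1,p1,c2,p2):
    o1,d1=ray(c1,p1);o2,d2=ray(c2,p2)
    t=np.linalg.lstsq(np.stack([d1,-d2],1),o2-o1,rcond=None)[0]
    a,b=o1+t[0]*d1,o2+t[1]*d2
    return (a+b)/2,np.linalg.norm(a-b)
def save(c,n): cv2.imwrite("pics/"+n,cv2.cvtColor(c["img"],cv2.COLOR_RGB2BGR))
E
python3 - <<'E'
from h import *
C={n:viewer.read_camera(n) for n in("scene","top")}
np.set_printoptions(precision=3,suppress=True)
for n,c in C.items():
    save(c,n+"0.png"); print(n,c["origin"],-rmat(c)[:,2],c["fx"],c["k1"])
    for th in("housing","housing_rim","cradle","dryer","peg_tip","collar_top","grey_housing"):
        print(th,[(np.round(r["pixel"],1),round(r["score"],2)) for r in search_frame(n,th)[:2]])
print(telemetry.get_obs())
im=np.hstack([C["scene"]["img"],C["top"]["img"]])
E
```

```text
scene [ 1.513 -0.03   0.8  ] [-0.794  0.058 -0.606] 470.846951209753 -0.014717208371838346
housing [(array([331. , 167.9]), 0.84)]
housing_rim [(array([331.1, 170.2]), 0.84)]
cradle [(array([327.8, 199.2]), 0.89), (array([137.7, 203.3]), 0.16)]
dryer [(array([147.6, 209.4]), 0.66), (array([126.7, 206. ]), 0.57)]
peg_tip [(array([141.5, 203.6]), 0.66), (array([329. , 198.9]), 0.17)]
collar_top [(array([130.7, 206.6]), 0.58)]
grey_housing [(array([170.7, 174.9]), 0.73)]
top [0.486 0.008 1.111] [ 0.109  0.024 -0.994] 492.0635167843421 -0.021265546429215357
housing [(array([165.9, 232.1]), 0.65)]
housing_rim [(array([162.1, 231.2]), 0.89), (array([227.5, 141.4]), 0.39)]
cradle [(array([181.3, 234.1]), 0.76)]
dryer [(array([387.6, 228.9]), 0.89)]
peg_tip [(array([387.6, 232.9]), 0.55)]
collar_top [(array([401.8, 225.8]), 0.55)]
grey_housing [(array([361.6, 245. ]), 0.76), (array([388.3, 230.1]), 0.66)]
{'t': 0.8, 'q': array([-1.259,  0.477,  0.022,  1.555, -0.012,  1.109, -0.083]), 'joint_vel': array([ 0.001, -0.001, -0.001,  0.001, -0.   ,  0.   , -0.   ]), 'joint_torque': array([ -0.   , -59.627,   1.606, -28.154,   0.012,   0.002,   0.   ]), 'eef_pos': array([0.275, 0.616, 0.231]), 'tool_rot': array([-0.   ,  0.208,  0.978,  0.   ]), 'contact_force': array([ 0.321,  0.673, -0.665]), 'torque': array([-0.054,  0.001,  0.026]), 'grasp_force': 0.0, 'gripper_width': 1.003219915804175}
```

View pics/scene0.png

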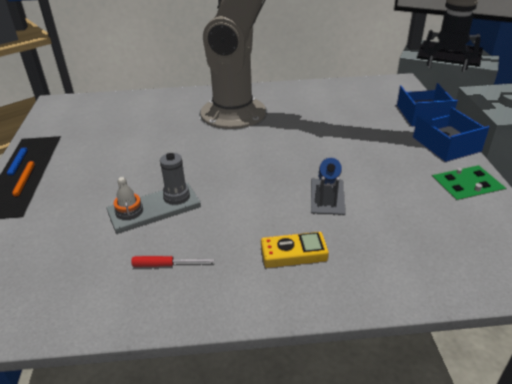

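View pics/top0.png

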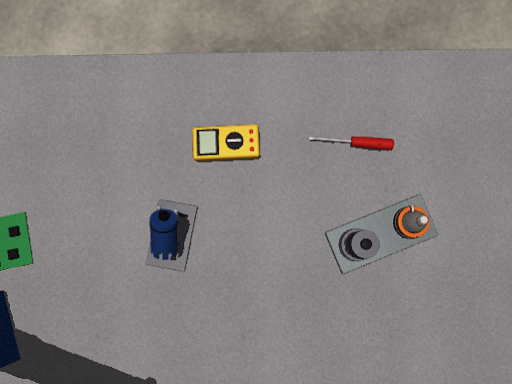

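The scene view shows the blue housing at (331,168) in the cradle, and the empty peg with its orange collar at (126,205). In the top view the housing is at (165,232), the cradle base runs about (146–197, 200–270), the station's empty peg is near (413,221), and the key shows as a light stub near (412,208). I'll zoom in for the corners.

```bash
python3 - <<'E'
from h import *
a=cv2.imread("pics/top0.png");b=cv2.imread("pics/scene0.png")
z=lambda i,x,y,w,h,W,H:cv2.resize(i[y:y+h,x:x+w],(W,H),interpolation=cv2.INTER_CUBIC)
m=np.vstack([np.hstack([z(a,135,190,75,90,250,300),z(a,317,185,130,95,410,300)]),
 np.hstack([z(b,300,145,60,75,240,300),z(b,100,145,105,75,420,300)])])
cv2.imwrite("pics/zoom0.png",m)
E
```

```text
(no output)
```

View pics/zoom0.png

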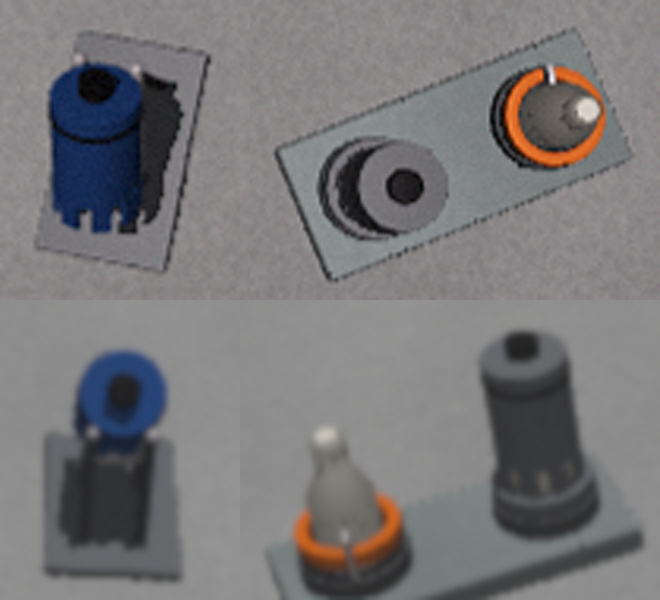

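The zoom shows the cradle corners, the station corners, the peg tip (top px ~(423,220), scene px ~(121,179)) and the steel key (top px ~(412,208)). Next I turn these into poses.

```bash
python3 - <<'E'
from h import *
np.set_printoptions(precision=4,suppress=True)
c=viewer.read_camera("top");s=viewer.read_camera("scene")
cr=np.array([onz(c,p,.008) for p in[(159,199),(198,207.1),(184.5,271.6),(145.5,264.4)]])
dr=np.array([onz(c,p,.02) for p in[(420.7,193.9),(438.4,234.7),(343,273.7),(324.9,232.5)]])
for n,q in(("cradle",cr),("dryer",dr)):
    print(n,q.tolist(),q.mean(0),[np.linalg.norm(q[i]-q[i-1]) for i in range(4)])
    for i in range(4):
        d=q[i]-q[i-1]; print(np.degrees(np.arctan2(d[1],d[0])))
print("tip",tri(c,(423.2,219.8),s,(121.3,179.3)), onz(c,(423.2,219.8),.122))
k=onz(c,(411.8,208.1),.067); print("key",k)
m=cut_out("top","housing")[0];ms=cut_out("scene","housing")[0]
for n,mm in(("t",m),("s",ms)):
    y,x=np.nonzero(mm["pixels"]);print(n,mm["pixel"],x.min(),x.max(),y.min(),y.max())
# plug centre: dark blob: zoom (97,85) top ; (123,390) scene
print("plug",tri(c,(135+97/3.333,190+85/3.333),s,(300+123/4,145+90/4)))
E
```

```text
cradle [[0.5992462753250575, 0.26034372620099133, 0.008000000000000007], [0.5800967188219056, 0.17139656400262515, 0.008000000000000007], [0.43606973345282485, 0.20063394681850766, 0.008000000000000007], [0.45236123664056793, 0.2885268628739135, 0.008000000000000007]] [0.5169 0.2302 0.008 ] [np.float64(0.1495643800577818), np.float64(0.09098518108686637), np.float64(0.14696461161935503), np.float64(0.08939003170845651)]
-10.861456017922324
-102.14983594787385
168.5249233715331
79.49904578649911
dryer [[0.6043178459978767, -0.3258500091575309, 0.020000000000000018], [0.5137155410218772, -0.360947711305314, 0.020000000000000018], [0.4302757769902896, -0.1495143147437665, 0.020000000000000018], [0.520490030816673, -0.1118174602617849, 0.020000000000000018]] [ 0.5172 -0.237   0.02  ] [np.float64(0.22986307790696603), np.float64(0.09716288572813453), np.float64(0.22730216761658834), np.float64(0.09777353645689013)]
-68.61174847599933
-158.82452895708388
111.53610207738474
22.678059068678735
tip (array([ 0.5412, -0.2978,  0.1198]), np.float64(0.0008029538038349535)) [ 0.5411 -0.2975  0.122 ]
key [ 0.5691 -0.2914  0.067 ]
t [165.8, 232.3] 149 176 209 258
s [331.9, 168.8] 319 341 158 183
plug (array([0.5542, 0.2252, 0.1198]), np.float64(0.002834583034835566))
```

```bash
cat >> h.py <<'E'
def pose(head,tilt):
    "tool heading (deg, where tilted fingers point), tilt from vertical; tool x is towards the robot at tilt 0"
    h=np.radians(head);x=-np.array([np.cos(h),np.sin(h),0]);z=np.array([0,0,-1.]);y=np.cross(z,x)
    return R.from_matrix(np.stack([x,y,z],1))*R.from_rotvec([0,-np.radians(tilt),0])
def cur():
    o=telemetry.get_obs();q=o["tool_rot"];return o,np.array(o["eef_pos"]),R.from_quat([q[1],q[2],q[3],q[0]])
def go(p,r):
    o,P,Q=cur();print("xyz",np.round(Q.inv().apply(np.array(p)-P),4),"rot",np.round((Q.inv()*r).as_rotvec(degrees=True),2))
E
python3 - <<'E'
from h import *
go([.5274,.2279,.22],pose(-11.2,0));
E
```

```text
xyz [-0.3887 -0.2519  0.0113] rot [ 1.000e-02  0.000e+00 -1.286e+01]
```

```bash
python3 -m crank '[{"delta_rot":[0,0,-1],"xyz":[-0.02,-0.013,0],"fingers":-1},{"delta_rot":[0,0,-3],"xyz":[-0.06,-0.039,0],"fingers":-1},{"delta_rot":[0,0,-5],"xyz":[-0.10,-0.065,0],"fingers":-1},{"delta_rot":[0,0,-7],"xyz":[-0.14,-0.091,0],"fingers":-1},{"delta_rot":[0,0,-9],"xyz":[-0.18,-0.117,0],"fingers":-1},{"delta_rot":[0,0,-11],"xyz":[-0.22,-0.143,0],"fingers":-1},{"delta_rot":[0,0,-12.9],"xyz":[-0.26,-0.169,0],"fingers":-1},{"delta_rot":[0,0,-12.9],"xyz":[-0.30,-0.195,0.005],"fingers":-1},{"delta_rot":[0,0,-12.9],"xyz":[-0.34,-0.221,0.01],"fingers":-1},{"delta_rot":[0,0,-12.9],"xyz":[-0.37,-0.24,0.011],"fingers":-1}]' && python3 -m crank '[{"delta_rot":[0,0,0],"xyz":[-0.0187,-0.0119,0],"fingers":-1},{"delta_rot":[0,0,0],"xyz":[-0.0187,-0.0119,0],"fingers":-1},{"delta_rot":[0,0,0],"xyz":[-0.0187,-0.0119,0],"fingers":-1}]'; python3 - <<'E'
from h import *
c=viewer.read_camera("top");s=viewer.read_camera("scene")
cv2.imwrite("pics/a1.png",np.hstack([cv2.resize(i["img"][y:y+120,x:x+110,::-1],(390,425),interpolation=2) for i,x,y in((c,110,170),(s,280,100))]))
go([.5274,.2279,.077],pose(-11.2,0))
E
```

```text
t: 2.0
eef_pos: [0.5165, 0.2429, 0.2201]
tool_rot: [0.0, 0.099, 0.995, -0.0]
contact_force: [-0.4, 0.0, -0.5]
gripper_width: 1.002
grasp_force: 0.0
t: 2.3
eef_pos: [0.5311, 0.2314, 0.2203]
tool_rot: [-0.0, 0.098, 0.995, 0.0]
contact_force: [-1.2, 0.8, 0.3]
gripper_width: 0.998
grasp_force: 0.0
xyz [ 0.0019 -0.0053  0.1433] rot [ 0.03 -0.04  0.17]
```

View pics/a1.png

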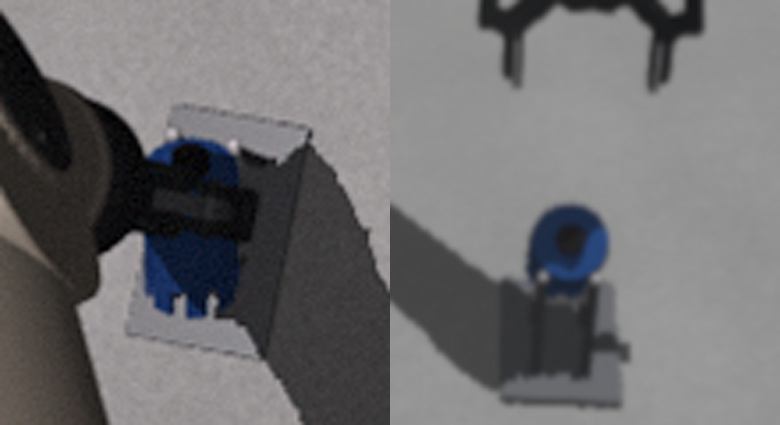

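```bash
python3 -m crank '[{"delta_rot":[0,0,0],"xyz":[0.002,-0.004,0.02],"fingers":-1},{"delta_rot":[0,0,0],"xyz":[0.002,-0.004,0.05],"fingers":-1},{"delta_rot":[0,0,0],"xyz":[0.002,-0.004,0.06],"fingers":-1},{"delta_rot":[0,0,0],"xyz":[0.002,-0.004,0.06],"fingers":-1},{"delta_rot":[0,0,0],"xyz":[0.002,-0.004,0.06],"fingers":-1}]'; python3 - <<'E'
from h import *
s=viewer.read_camera("scene")
o,P,Q=cur(); print(P,proj(s,P))
# fit housing centre-plane: compare observed mask in scene with model circle face
m=cut_out("scene","housing")[0]["pixels"]; y,x=np.nonzero(m); print(x.min(),x.max(),x.mean(),y.min(),y.max())
a=np.radians(-11.2)
for cx,cy in((.517,.230),(.514,.232),(.517,.226)):
    ax=np.array([np.cos(a),np.sin(a),1])/2**.5; C=np.array([cx,cy,.085]); n=np.array([-np.sin(a),np.cos(a),0]); v=np.cross(ax,n)
    t=np.linspace(0,6.28,60)[:,None]
    pts=np.vstack([C+L*ax+.028*(np.cos(t)*n+np.sin(t)*v) for L in(-.0475,.0475)]); p=proj(s,pts); print(cx,cy,p.min(0),p.max(0))
go([.5274,.2279,.077],pose(-11.2,0))
E
```

```text
t: 2.9
eef_pos: [0.5287, 0.2285, 0.1611]
tool_rot: [0.0, 0.097, 0.995, 0.0]
contact_force: [0.6, -0.4, 0.3]
gripper_width: 1.0
grasp_force: 0.0
[0.52907046 0.22848282 0.16152466] [[330.53301064 148.20972322]]
319 341 329.9372197309417 158 183
0.517 0.23 [316.71565924 156.26380583] [340.30459588 183.55947842]
0.514 0.232 [317.22906425 155.56626134] [340.81078976 182.85540537]
0.517 0.226 [315.27062594 156.37043652] [338.74483759 183.66426176]
xyz [ 0.0018 -0.0009  0.0846] rot [0.09 0.09 0.07]
```

```bash
python3 -m crank '[{"delta_rot":[0,0,0],"xyz":[0.0015,0.002,0.03],"fingers":-1},{"delta_rot":[0,0,0],"xyz":[0.0015,0.002,0.06],"fingers":-1},{"delta_rot":[0,0,0],"xyz":[0.0015,0.002,0.08],"fingers":-1},{"delta_rot":[0,0,0],"xyz":[0.0015,0.002,0.0835],"fingers":-1},{"delta_rot":[0,0,0],"xyz":[0.0015,0.002,0.0835],"fingers":-1},{"delta_rot":[0,0,0],"xyz":[0.0015,0.002,0.0835],"fingers":-1}]'; python3 - <<'E'
from h import *
c=viewer.read_camera("top");s=viewer.read_camera("scene")
cv2.imwrite("pics/a2.png",np.hstack([cv2.resize(i["img"][y:y+120,x:x+110,::-1],(390,425),interpolation=2) for i,x,y in((c,110,170),(s,280,100))]))
E
```

```text
t: 3.6
eef_pos: [0.5285, 0.2304, 0.0784]
tool_rot: [0.001, 0.097, 0.995, 0.001]
contact_force: [0.6, 0.1, 0.2]
gripper_width: 1.003
grasp_force: 0.0
```

View pics/a2.png

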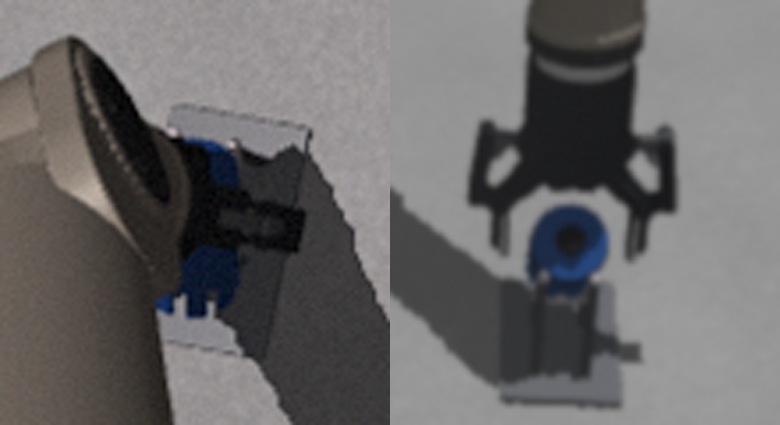

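The fingers straddle the housing centrally (tips at zoom x 500 and 637, housing centre at 570). I'm closing the gripper.

```bash
python3 -m crank '[{"delta_rot":[0,0,0],"xyz":[0,0,0],"fingers":1},{"delta_rot":[0,0,0],"xyz":[0,0,0],"fingers":1},{"delta_rot":[0,0,0],"xyz":[0,0,0],"fingers":1},{"delta_rot":[0,0,0],"xyz":[0,0,0],"fingers":1},{"delta_rot":[0,0,0],"xyz":[0,0,0],"fingers":1},{"delta_rot":[0,0,0],"xyz":[0,0,0],"fingers":1},{"delta_rot":[0,0,0],"xyz":[0,0,0],"fingers":1},{"delta_rot":[0,0,0],"xyz":[0,0,0],"fingers":1}]' 45
```

```text
t: 4.5
eef_pos: [0.5279, 0.2302, 0.0776]
tool_rot: [0.0, 0.097, 0.995, 0.0]
contact_force: [-1.7, 0.1, 5.8]
gripper_width: 0.653
grasp_force: 46.7
```

```bash
python3 -m crank '[{"delta_rot":[0,0,0],"xyz":[0,0,-0.01],"fingers":1},{"delta_rot":[0,0,0],"xyz":[0,0,-0.03],"fingers":1},{"delta_rot":[0,0,0],"xyz":[0,0,-0.06],"fingers":1},{"delta_rot":[0,0,0],"xyz":[0,0,-0.09],"fingers":1},{"delta_rot":[0,0,0],"xyz":[0,0,-0.12],"fingers":1},{"delta_rot":[0,0,0],"xyz":[0,0,-0.15],"fingers":1},{"delta_rot":[0,0,0],"xyz":[0,0,-0.18],"fingers":1},{"delta_rot":[0,0,0],"xyz":[0,0,-0.2],"fingers":1},{"delta_rot":[0,0,0],"xyz":[0,0,-0.2],"fingers":1}]' 
python3 - <<'E'
from h import *
from scipy.spatial.transform import Rotation as R
go([.541-.02,-.0,.26],pose(-20,45))
E
```

```text
t: 5.4
eef_pos: [0.5288, 0.2303, 0.2803]
tool_rot: [0.002, 0.097, 0.995, 0.002]
contact_force: [0.4, 0.2, -1.3]
gripper_width: 0.655
grasp_force: 47.9
xyz [-0.0369 -0.2275  0.0196] rot [  3.69 -44.68   8.27]
```

```bash
python3 -m crank '[{"delta_rot":[0,-3,0],"xyz":[0,-0.01,0],"fingers":1},{"delta_rot":[0.6,-8,1],"xyz":[-0.004,-0.03,0],"fingers":1},{"delta_rot":[1,-13,2],"xyz":[-0.01,-0.06,0],"fingers":1},{"delta_rot":[1.5,-18,3],"xyz":[-0.015,-0.09,0],"fingers":1},{"delta_rot":[2,-24,4],"xyz":[-0.02,-0.12,0],"fingers":1},{"delta_rot":[2.5,-30,5.5],"xyz":[-0.025,-0.15,0.01],"fingers":1},{"delta_rot":[3,-36,7],"xyz":[-0.03,-0.18,0.015],"fingers":1},{"delta_rot":[3.4,-41,8],"xyz":[-0.035,-0.21,0.02],"fingers":1},{"delta_rot":[3.7,-44.7,8.3],"xyz":[-0.037,-0.227,0.02],"fingers":1},{"delta_rot":[3.7,-44.7,8.3],"xyz":[-0.037,-0.2275,0.02],"fingers":1}]' 
python3 -m crank '[{"delta_rot":[0,0,0],"xyz":[0,0,0],"fingers":1},{"delta_rot":[0,0,0],"xyz":[0,0,0],"fingers":1},{"delta_rot":[0,0,0],"xyz":[0,0,0],"fingers":1}]' 
python3 - <<'E'
from h import *
o,P,Q=cur();print(P,Q.as_matrix().round(3),o["q"])
c=viewer.read_camera("top");s=viewer.read_camera("scene")
p=proj(c,P)[0].astype(int);u=proj(s,P)[0].astype(int);print(p,u)
cv2.imwrite("pics/a3.png",np.hstack([cv2.resize(i["img"][y-60:y+60,x-55:x+55,::-1],(390,425),interpolation=2) for i,(x,y) in((c,p),(s,u))]))
E
```

```text
t: 6.4
eef_pos: [0.5161, -0.0037, 0.2536]
tool_rot: [0.373, 0.16, 0.911, -0.07]
contact_force: [-0.8, -0.9, -1.6]
gripper_width: 0.653
grasp_force: 47.9
t: 6.7
eef_pos: [0.5205, 0.0006, 0.2574]
tool_rot: [0.375, 0.16, 0.911, -0.068]
contact_force: [-0.1, 0.5, -0.5]
gripper_width: 0.653
grasp_force: 47.9
[0.52054463 0.00059749 0.25742201] [[-0.668  0.341  0.662]
 [ 0.24   0.94  -0.243]
 [-0.705 -0.003 -0.709]] [-0.64782159 -0.0514277   0.18792736  2.42045456  1.30039072  0.56773456
 -0.313598  ]
[274 228] [237 118]
```

View pics/a3.png

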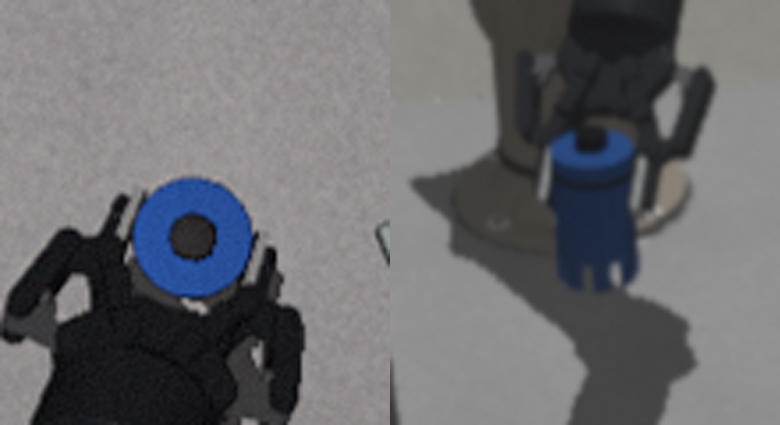

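The housing hangs mouth down and looks vertical. In the scene view two notches show at zoom (587,272) and (617,272), with the rim centre at about x=597. Next: refine the notch phase and the housing's offset in the tool.

```bash
python3 - <<'E'
from h import *
np.set_printoptions(precision=4,suppress=True,linewidth=200)
c=viewer.read_camera("top");s=viewer.read_camera("scene")
o,P,Q=cur(); g=P-.019*Q.as_matrix()[:,2]; print("grasp",g)
T,e=tri(c,(273.4,234.6),s,(238.4,96.9)); print("plug",T,e)
im=s["img"].astype(int); 
print(proj(s,[[T[0],T[1],T[2]-.107]]))
blue=(im[...,2]-im[...,0])
for y in range(124,142,1): print(y,blue[y,226:254])
# fine: top-face circle in top camera
b=c["img"].astype(int);m=((b[...,2]-b[...,0])>60).astype(np.uint8);m[:, :200]=0;m[:,340:]=0
cn=max(cv2.findContours(m,0,1)[0],key=cv2.contourArea);print("circle",cv2.minEnclosingCircle(cn),cv2.fitEllipse(cn))
E
```

```text
grasp [0.5074 0.0046 0.2705]
plug [0.5086 0.004  0.3074] 0.001234556006619198
[[240.1709 136.4994]]
124 [-7 -2  9 25 31 32 32 33 33 33 33 34 33 34 35 36 37 35 35 35 34 35 34 31 25 11 -2 -4]
125 [-6 -3  7 23 30 32 33 32 32 33 34 34 34 34 35 35 36 36 35 35 35 35 33 31 23  9  1 -1]
126 [-7 -4  6 23 30 32 32 32 33 34 33 33 33 33 34 35 35 35 34 35 35 36 34 30 23 10  2  1]
127 [-6 -3  6 23 30 30 32 33 33 33 34 33 33 33 34 34 35 35 35 35 35 34 34 31 23 12  4  1]
128 [-5 -3  6 22 30 31 32 33 32 34 33 33 33 33 34 35 35 36 36 35 35 34 33 31 26 15  7  1]
129 [-2 -1  8 23 30 31 32 32 32 32 33 33 32 34 35 34 34 35 34 34 35 35 34 32 26 16  7  1]
130 [-1  1  7 22 30 31 32 33 33 32 33 33 33 34 34 34 34 34 34 34 34 37 39 33 28 16  7  1]
131 [ 1  2  6 22 31 30 32 32 33 32 32 32 33 35 36 37 35 33 29 26 28 36 40 34 28 17  7  1]
132 [ 1  2  6 22 30 30 31 32 32 30 26 26 27 32 36 37 36 29 21 13 18 29 35 32 28 17  7  1]
133 [ 1  1  6 21 30 29 30 33 31 26 17 15 18 30 36 38 33 24 14  7 11 22 31 30 27 17  8  1]
134 [ 0  1  6 20 29 29 31 32 31 23 11  5 10 26 35 36 33 21 11  5  9 20 32 30 24 16  8  2]
135 [ 1  1  5 17 27 29 31 32 31 24 11  3  7 24 33 34 33 23 11  5  9 20 31 28 19 11  5  1]
136 [ 0  1  4 13 22 26 30 32 30 24 13  3  7 23 33 34 33 24 12  4  8 20 30 23 13  7  2  0]
137 [ 1  1  2  7 13 21 29 31 31 25 13  4  6 22 33 34 33 26 12  3  6 16 22 14  6  3  0 -1]
138 [ 0  0  0  1  6 14 23 28 29 24 13  4  7 20 31 34 34 27 14  3  5 12 13  6  1 -1  0 -1]
139 [ 1  1  0  1  2  7 13 18 21 20 10  4  6 18 28 31 29 25 14  4  3  6  6  2  0  0 -1  0]
140 [ 0  1  1  0  1  2  4  7 10 10  6  2  4 12 18 17 17 13  8  2  1  1  2  0 -1 -1  0  0]
141 [ 0  0  0  1  1  0  1  1  3  2  2  1  1  6  6  6  4  3  2  1  0  0  0  0  0 -1  0  0]
circle ((272.8999938964844, 234.89999389648438), 16.888565063476562) ((272.9779052734375, 234.9499969482422), (32.4287109375, 32.76937484741211), 129.75094604492188)
```

```bash
python3 - <<'E'
from h import *
go([.5508,-.3048,.265],pose(-36,45))
E
```

```text
xyz [-0.0993 -0.2759  0.0889] rot [11.14 -0.15 11.5 ]
```

```bash
python3 -m crank '[{"delta_rot":[1,0,1],"xyz":[-0.01,-0.02,0.002],"fingers":1},{"delta_rot":[2.4,0,2.4],"xyz":[-0.02,-0.05,0.010],"fingers":1},{"delta_rot":[4,0,4],"xyz":[-0.032,-0.085,0.022],"fingers":1},{"delta_rot":[5.6,0,5.7],"xyz":[-0.045,-0.12,0.034],"fingers":1},{"delta_rot":[7,0,7.2],"xyz":[-0.058,-0.155,0.046],"fingers":1},{"delta_rot":[8.5,0,8.8],"xyz":[-0.07,-0.19,0.058],"fingers":1},{"delta_rot":[10,0,10.3],"xyz":[-0.083,-0.225,0.07],"fingers":1},{"delta_rot":[11.1,0,11.4],"xyz":[-0.092,-0.255,0.081],"fingers":1},{"delta_rot":[11.1,-0.1,11.5],"xyz":[-0.0985,-0.2745,0.088],"fingers":1},{"delta_rot":[11.1,-0.1,11.5],"xyz":[-0.0993,-0.2759,0.0889],"fingers":1}]' 
python3 -m crank '[{"delta_rot":[0,0,0],"xyz":[0,0,0],"fingers":1},{"delta_rot":[0,0,0],"xyz":[0,0,0],"fingers":1},{"delta_rot":[0,0,0],"xyz":[0,0,0],"fingers":1},{"delta_rot":[0,0,0],"xyz":[0,0,0],"fingers":1}]' 
python3 - <<'E'
from h import *
np.set_printoptions(precision=4,suppress=True,linewidth=200)
o,P,Q=cur();print(P,Q.as_matrix()[:,2].round(3),o["q"])
go([.5508,-.3048,.265],pose(-36,45))
c=viewer.read_camera("top");s=viewer.read_camera("scene")
b=c["img"].astype(int);m=((b[...,2]-b[...,0])>60).astype(np.uint8);m[:, :330]=0
cn=max(cv2.findContours(m,0,1)[0],key=cv2.contourArea);q=cv2.fitEllipse(cn);print(q, onz(c,q[0],P[2]+.038))
p=proj(c,P)[0].astype(int);u=proj(s,P)[0].astype(int)
cv2.imwrite("pics/a4.png",np.hstack([cv2.resize(i["img"][y-60:y+60,x-55:x+55,::-1],(390,425),interpolation=2) for i,(x,y) in((c,p),(s,u+[0,20]))]))
print(p,u)
E
```

```text
t: 7.9
eef_pos: [0.5498, -0.3086, 0.2652]
tool_rot: [0.363, 0.287, 0.878, -0.12]
contact_force: [0.1, 0.2, -1.5]
gripper_width: 0.653
grasp_force: 48.0
t: 8.3
eef_pos: [0.5506, -0.3041, 0.2649]
tool_rot: [0.364, 0.285, 0.879, -0.118]
contact_force: [0.6, 0.4, -0.7]
gripper_width: 0.651
grasp_force: 48.0
[ 0.5506 -0.3041  0.2649] [ 0.572 -0.414 -0.708] [-0.2356  0.0992  0.5563  2.2659  1.3614  0.1814 -0.0455]
xyz [-0.0004 -0.0005  0.0003] rot [ 0.09 -0.06  0.06]
((458.5926818847656, 213.85055541992188), (31.813676834106445, 33.27079772949219), 132.902587890625) [ 0.5402 -0.2999  0.3029]
[452 209] [105 130]
```

View pics/a4.png

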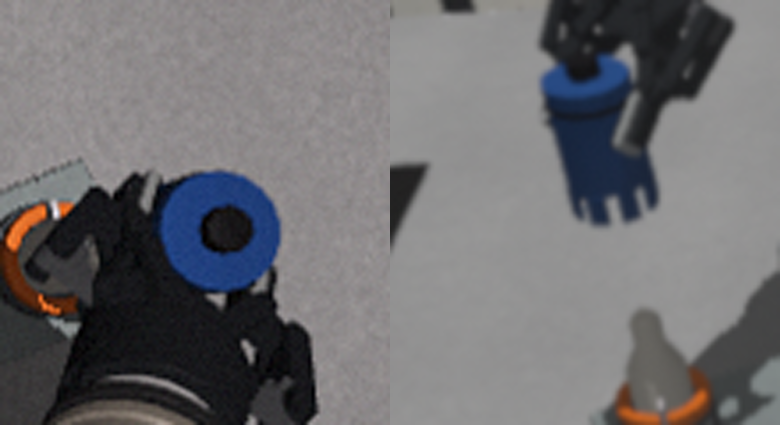

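Top view: the housing is above the peg and vertical. Scene view: the rim centre is at zoom (614,205) and the peg tip at (645,315). I'll lower it to just above the tip and recheck.

```bash
python3 -m crank '[{"delta_rot":[0,0,0],"xyz":[0.007,0,0.007],"fingers":1},{"delta_rot":[0,0,0],"xyz":[0.02,0,0.02],"fingers":1},{"delta_rot":[0,0,0],"xyz":[0.03,0,0.03],"fingers":1},{"delta_rot":[0,0,0],"xyz":[0.0354,0,0.0354],"fingers":1},{"delta_rot":[0,0,0],"xyz":[0.0354,0,0.0354],"fingers":1},{"delta_rot":[0,0,0],"xyz":[0.0354,0,0.0354],"fingers":1},{"delta_rot":[0,0,0],"xyz":[0.0354,0,0.0354],"fingers":1}]' 
python3 - <<'E'
from h import *
from scipy.optimize import least_squares
np.set_printoptions(precision=4,suppress=True,linewidth=200)
o,P,Q=cur();print(P,Q.as_matrix()[:,2].round(3),o["q"])
c=viewer.read_camera("top");s=viewer.read_camera("scene")
b=c["img"].astype(int);m=((b[...,2]-b[...,0])>60).astype(np.uint8);m[:, :330]=0
cn=max(cv2.findContours(m,0,1)[0],key=cv2.contourArea);q=cv2.fitEllipse(cn);print(q, onz(c,q[0],P[2]+.038))
print("radius px expect", np.ptp(proj(c,np.array([.541,-.298,P[2]+.038])+np.array([[0,.028,0],[0,-.028,0]])),axis=0))
for A in([.541,-.2977],[.541,-.2999]):
    print("scene top/rim", proj(s,[[*A,P[2]+.038],[*A,P[2]-.057]]))
# scene: bright blue top face
b=s["img"].astype(int);d=b[...,2]-b[...,0];m=(d>12).astype(np.uint8);m[:, :60]=0;m[:,180:]=0;m[:90]=0;m[230:]=0
cn=max(cv2.findContours(m,0,1)[0],key=cv2.contourArea);mm=np.zeros_like(m);cv2.drawContours(mm,[cn],-1,1,-1)
for y in range(cn[:,0,1].min(),cn[:,0,1].max()+1,2):
    x=np.nonzero(mm[y])[0]; print(y,x.min(),x.max(),end="; ")
u=proj(s,P)[0].astype(int);print(u)
cv2.imwrite("pics/a5.png",cv2.resize(s["img"][u[1]-30:u[1]+70,u[0]-50:u[0]+50,::-1],(590,590),interpolation=2))
E
```

```text
t: 9.1
eef_pos: [0.5507, -0.3054, 0.2157]
tool_rot: [0.364, 0.286, 0.879, -0.118]
contact_force: [0.1, 0.3, -0.4]
gripper_width: 0.649
grasp_force: 48.0
[ 0.5507 -0.3054  0.2157] [ 0.572 -0.415 -0.707] [ 0.0216  0.1945  0.2907  2.2983  2.0401  0.2072 -0.7482]
((448.4013366699219, 215.87155151367188), (30.036930084228516, 31.214092254638672), 129.4364013671875) [ 0.5402 -0.3008  0.2537]
radius px expect [32.3488  0.275 ]
scene top/rim [[109.7694 132.4497]
 [118.0204 166.3374]]
scene top/rim [[108.807  132.5127]
 [117.1068 166.4004]]
123 113 114; 125 112 118; 127 100 121; 129 98 121; 131 97 121; 133 97 121; 135 97 121; 137 98 119; 139 99 117; 141 100 118; 143 100 117; 145 101 117; 147 101 116; 149 102 116; 151 102 125; 153 103 126; 155 103 126; 157 104 127; 159 104 128; 161 105 128; 163 105 128; 165 106 127; 167 106 123; 169 110 122; [109 148]
```

View pics/a5.png

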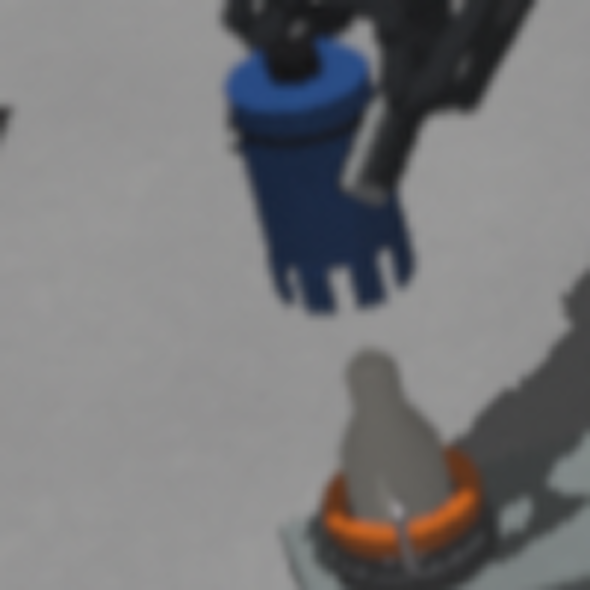

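The housing stands vertical above the peg tip. A notch (zoom x 343) faces the camera almost in line with the key (400,525), and the axis is about 2.5 mm too far to -y. I'll correct that and descend partway.

```bash
python3 -m crank '[{"delta_rot":[0,0,0],"xyz":[0.0006,0.0025,-0.0006],"fingers":1},{"delta_rot":[0,0,0],"xyz":[0.0056,0.0025,0.0044],"fingers":1},{"delta_rot":[0,0,0],"xyz":[0.0156,0.0025,0.0144],"fingers":1},{"delta_rot":[0,0,0],"xyz":[0.0256,0.0025,0.0244],"fingers":1},{"delta_rot":[0,0,0],"xyz":[0.0326,0.0025,0.0314],"fingers":1},{"delta_rot":[0,0,0],"xyz":[0.0326,0.0025,0.0314],"fingers":1},{"delta_rot":[0,0,0],"xyz":[0.0326,0.0025,0.0314],"fingers":1}]' 
python3 -m crank '[{"delta_rot":[0,0,0],"xyz":[0.004,0,0.004],"fingers":1},{"delta_rot":[0,0,0],"xyz":[0.008,0,0.008],"fingers":1},{"delta_rot":[0,0,0],"xyz":[0.012,0,0.012],"fingers":1},{"delta_rot":[0,0,0],"xyz":[0.016,0,0.016],"fingers":1},{"delta_rot":[0,0,0],"xyz":[0.016,0,0.016],"fingers":1},{"delta_rot":[0,0,0],"xyz":[0.016,0,0.016],"fingers":1}]' 
python3 - <<'E'
from h import *
o,P,Q=cur();print(P,o["contact_force"],o["torque"],o["q"]);go([.5514,-.3029,P[2]],pose(-36,45))
E
```

```text
t: 9.9
eef_pos: [0.5512, -0.3028, 0.1699]
tool_rot: [0.364, 0.285, 0.879, -0.118]
contact_force: [0.5, 0.4, -0.0]
gripper_width: 0.651
grasp_force: 48.0
t: 10.5
eef_pos: [0.5509, -0.3028, 0.1466]
tool_rot: [0.363, 0.286, 0.879, -0.118]
contact_force: [-0.0, 1.0, -1.0]
gripper_width: 0.651
grasp_force: 48.0
[ 0.5508759  -0.30277871  0.14662743] [-0.03329859  0.96170169 -0.95552207] [0.48889495 0.69422018 0.0179179 ] [ 0.25253475  0.33760594  0.02660092  2.33030121  2.41471321  0.36383794
 -1.13694209]
xyz [-0.0004  0.0002  0.0003] rot [-0.01 -0.08  0.01]
```

```bash
python3 -m crank '[{"delta_rot":[0,0,0],"xyz":[0.002,0,0.002],"fingers":1},{"delta_rot":[0,0,0],"xyz":[0.004,0,0.004],"fingers":1},{"delta_rot":[0,0,0],"xyz":[0.006,0,0.006],"fingers":1},{"delta_rot":[0,0,0],"xyz":[0.008,0,0.008],"fingers":1},{"delta_rot":[0,0,0],"xyz":[0.010,0,0.010],"fingers":1},{"delta_rot":[0,0,0],"xyz":[0.010,0,0.010],"fingers":1},{"delta_rot":[0,0,0],"xyz":[0.010,0,0.010],"fingers":1}]'
```

```text
t: 11.2
eef_pos: [0.551, -0.3027, 0.1327]
tool_rot: [0.363, 0.286, 0.879, -0.118]
contact_force: [-0.7, -0.3, -0.2]
gripper_width: 0.649
grasp_force: 48.0
```

```bash
python3 -m crank '[{"delta_rot":[0,0,0],"xyz":[0.001,0,0.001],"fingers":1},{"delta_rot":[0,0,0],"xyz":[0.002,0,0.002],"fingers":1},{"delta_rot":[0,0,0],"xyz":[0.003,0,0.003],"fingers":1},{"delta_rot":[0,0,0],"xyz":[0.003,0,0.003],"fingers":1}]'
```

```text
t: 11.6
eef_pos: [0.5509, -0.3026, 0.1283]
tool_rot: [0.363, 0.285, 0.879, -0.118]
contact_force: [-0.3, -0.6, -0.9]
gripper_width: 0.653
grasp_force: 48.0
```

```bash
python3 -m crank '[{"delta_rot":[0,0,0],"xyz":[0.001,0,0.001],"fingers":1},{"delta_rot":[0,0,0],"xyz":[0.002,0,0.002],"fingers":1},{"delta_rot":[0,0,0],"xyz":[0.003,0,0.003],"fingers":1},{"delta_rot":[0,0,0],"xyz":[0.003,0,0.003],"fingers":1}]'
```

```text
t: 12.0
eef_pos: [0.5509, -0.3026, 0.124]
tool_rot: [0.363, 0.285, 0.879, -0.118]
contact_force: [0.1, 0.9, -0.5]
gripper_width: 0.652
grasp_force: 48.0
```

```bash
python3 -m crank '[{"delta_rot":[0,0,0],"xyz":[0.001,0,0.001],"fingers":1},{"delta_rot":[0,0,0],"xyz":[0.002,0,0.002],"fingers":1},{"delta_rot":[0,0,0],"xyz":[0.002,0,0.002],"fingers":1}]'
```

```text
t: 12.3
eef_pos: [0.5509, -0.3026, 0.1212]
tool_rot: [0.363, 0.285, 0.879, -0.118]
contact_force: [-0.3, -0.5, -0.6]
gripper_width: 0.654
grasp_force: 48.0
```

```bash
python3 -m crank '[{"delta_rot":[0,0,0],"xyz":[0.001,0,0.001],"fingers":1},{"delta_rot":[0,0,0],"xyz":[0.002,0,0.002],"fingers":1},{"delta_rot":[0,0,0],"xyz":[0.002,0,0.002],"fingers":1}]'
```

```text
t: 12.6
eef_pos: [0.5509, -0.3026, 0.1184]
tool_rot: [0.363, 0.285, 0.879, -0.118]
contact_force: [-0.3, 0.3, -1.3]
gripper_width: 0.65
grasp_force: 48.0
```

```bash
python3 -m crank '[{"delta_rot":[0,0,0],"xyz":[0.001,0,0.001],"fingers":1},{"delta_rot":[0,0,0],"xyz":[0.002,0,0.002],"fingers":1},{"delta_rot":[0,0,0],"xyz":[0.002,0,0.002],"fingers":1}]'
```

```text
t: 12.9
eef_pos: [0.5511, -0.3027, 0.1157]
tool_rot: [0.364, 0.285, 0.879, -0.118]
contact_force: [-0.5, -0.2, 0.0]
gripper_width: 0.656
grasp_force: 48.0
```

Still free. I'll look at the rim against the key and collar.

```bash
python3 -m crank '[{"delta_rot":[0,0,0],"xyz":[0.001,0,0.001],"fingers":1},{"delta_rot":[0,0,0],"xyz":[0.002,0,0.002],"fingers":1},{"delta_rot":[0,0,0],"xyz":[0.002,0,0.002],"fingers":1}]'; python3 - <<'E'
from h import *
s=viewer.read_camera("scene")
cv2.imwrite("pics/a6.png",cv2.resize(s["img"][160:235,90:165,::-1],(590,590),interpolation=2))
E
```

```text
t: 13.2
eef_pos: [0.551, -0.3029, 0.1129]
tool_rot: [0.364, 0.286, 0.879, -0.118]
contact_force: [0.0, -0.1, -1.5]
gripper_width: 0.654
grasp_force: 48.0
```

View pics/a6.png

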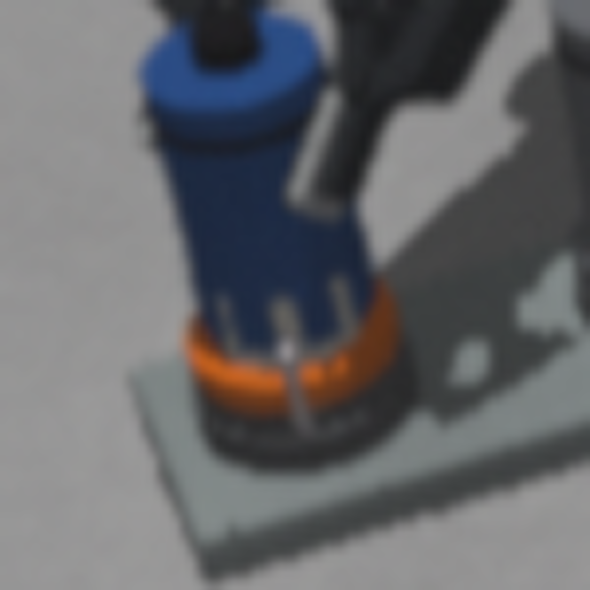

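The notch (zoom 285,310) lines up with the key (288,350) and the rim is at the key's height. Carrying on slowly.

```bash
python3 -m crank '[{"delta_rot":[0,0,0],"xyz":[0.0007,0,0.0007],"fingers":1},{"delta_rot":[0,0,0],"xyz":[0.0014,0,0.0014],"fingers":1},{"delta_rot":[0,0,0],"xyz":[0.002,0,0.002],"fingers":1},{"delta_rot":[0,0,0],"xyz":[0.002,0,0.002],"fingers":1}]'
```

```text
t: 13.65
eef_pos: [0.551, -0.3028, 0.1102]
tool_rot: [0.364, 0.286, 0.879, -0.118]
contact_force: [0.8, -2.1, -0.4]
gripper_width: 0.649
grasp_force: 48.0
```

```bash
python3 -m crank '[{"delta_rot":[0,0,0],"xyz":[0.0007,0,0.0007],"fingers":1},{"delta_rot":[0,0,0],"xyz":[0.0014,0,0.0014],"fingers":1},{"delta_rot":[0,0,0],"xyz":[0.002,0,0.002],"fingers":1},{"delta_rot":[0,0,0],"xyz":[0.002,0,0.002],"fingers":1}]'
```

```text
t: 14.05
eef_pos: [0.551, -0.3028, 0.1073]
tool_rot: [0.364, 0.286, 0.879, -0.118]
contact_force: [0.8, -2.0, -0.8]
gripper_width: 0.652
grasp_force: 48.0
```

```bash
python3 -m crank '[{"delta_rot":[0,0,0],"xyz":[0.0007,0,0.0007],"fingers":1},{"delta_rot":[0,0,0],"xyz":[0.0014,0,0.0014],"fingers":1},{"delta_rot":[0,0,0],"xyz":[0.0014,0,0.0014],"fingers":1}]'
```

```text
t: 14.35
eef_pos: [0.5513, -0.3029, 0.1057]
tool_rot: [0.364, 0.285, 0.879, -0.118]
contact_force: [-0.1, -0.7, 2.5]
gripper_width: 0.65
grasp_force: 48.1
```

```bash
python3 -m crank '[{"delta_rot":[0,0,0],"xyz":[0.0004,0,0.0004],"fingers":1},{"delta_rot":[0,0,0],"xyz":[0.0008,0,0.0008],"fingers":1},{"delta_rot":[0,0,0],"xyz":[0.0008,0,0.0008],"fingers":1}]'; python3 - <<'E'
from h import *
s=viewer.read_camera("scene")
cv2.imwrite("pics/a7.png",cv2.resize(s["img"][160:235,90:165,::-1],(590,590),interpolation=2))
E
```

```text
t: 14.65
eef_pos: [0.5515, -0.3031, 0.1052]
tool_rot: [0.365, 0.285, 0.878, -0.118]
contact_force: [-3.1, -2.2, 6.6]
gripper_width: 0.656
grasp_force: 48.5
```

View pics/a7.png

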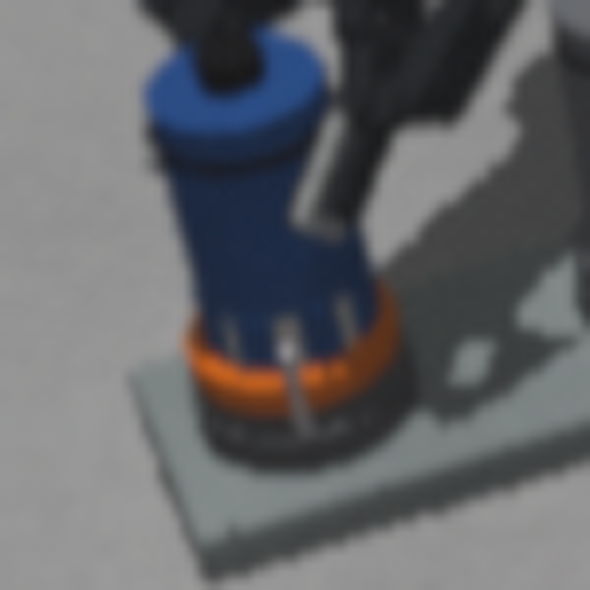

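The key top (zoom 288,345) is inside the notch and the rim sits on the orange collar. Now I press the collar down in small steps.

```bash
python3 -m crank '[{"delta_rot":[0,0,0],"xyz":[0.0004,0,0.0004],"fingers":1},{"delta_rot":[0,0,0],"xyz":[0.0008,0,0.0008],"fingers":1},{"delta_rot":[0,0,0],"xyz":[0.0012,0,0.0012],"fingers":1},{"delta_rot":[0,0,0],"xyz":[0.0012,0,0.0012],"fingers":1},{"delta_rot":[0,0,0],"xyz":[0.0012,0,0.0012],"fingers":1}]'
```

```text
t: 15.2
eef_pos: [0.5515, -0.303, 0.1036]
tool_rot: [0.365, 0.285, 0.878, -0.118]
contact_force: [-3.2, -0.4, 7.4]
gripper_width: 0.654
grasp_force: 48.5
```

```bash
python3 -m crank '[{"delta_rot":[0,0,0],"xyz":[0.0004,0,0.0004],"fingers":1},{"delta_rot":[0,0,0],"xyz":[0.0008,0,0.0008],"fingers":1},{"delta_rot":[0,0,0],"xyz":[0.0012,0,0.0012],"fingers":1},{"delta_rot":[0,0,0],"xyz":[0.0012,0,0.0012],"fingers":1},{"delta_rot":[0,0,0],"xyz":[0.0012,0,0.0012],"fingers":1}]'
```

```text
t: 15.7
eef_pos: [0.5515, -0.3031, 0.1019]
tool_rot: [0.365, 0.285, 0.878, -0.118]
contact_force: [-2.1, -0.8, 8.6]
gripper_width: 0.65
grasp_force: 48.5
```

```bash
python3 -m crank '[{"delta_rot":[0,0,0],"xyz":[0.0004,0,0.0004],"fingers":1},{"delta_rot":[0,0,0],"xyz":[0.0008,0,0.0008],"fingers":1},{"delta_rot":[0,0,0],"xyz":[0.0012,0,0.0012],"fingers":1},{"delta_rot":[0,0,0],"xyz":[0.0012,0,0.0012],"fingers":1},{"delta_rot":[0,0,0],"xyz":[0.0012,0,0.0012],"fingers":1}]'
```

```text
t: 16.2
eef_pos: [0.5515, -0.3031, 0.1002]
tool_rot: [0.365, 0.285, 0.878, -0.118]
contact_force: [-2.7, -0.8, 7.8]
gripper_width: 0.653
grasp_force: 48.5
```

```bash
python3 -m crank '[{"delta_rot":[0,0,0],"xyz":[0.0004,0,0.0004],"fingers":1},{"delta_rot":[0,0,0],"xyz":[0.0008,0,0.0008],"fingers":1},{"delta_rot":[0,0,0],"xyz":[0.0012,0,0.0012],"fingers":1},{"delta_rot":[0,0,0],"xyz":[0.0012,0,0.0012],"fingers":1},{"delta_rot":[0,0,0],"xyz":[0.0012,0,0.0012],"fingers":1}]'
```

```text
t: 16.7
eef_pos: [0.5515, -0.3031, 0.0985]
tool_rot: [0.365, 0.285, 0.878, -0.118]
contact_force: [-2.0, 0.8, 7.6]
gripper_width: 0.656
grasp_force: 48.5
```

```bash
python3 -m crank '[{"delta_rot":[0,0,0],"xyz":[0.0004,0,0.0004],"fingers":1},{"delta_rot":[0,0,0],"xyz":[0.0008,0,0.0008],"fingers":1},{"delta_rot":[0,0,0],"xyz":[0.0008,0,0.0008],"fingers":1},{"delta_rot":[0,0,0],"xyz":[0.0008,0,0.0008],"fingers":1}]'
```

```text
t: 17.1
eef_pos: [0.5518, -0.3032, 0.0982]
tool_rot: [0.365, 0.285, 0.878, -0.119]
contact_force: [-5.7, 1.8, 14.1]
gripper_width: 0.652
grasp_force: 49.0
```

```bash
python3 -m crank '[{"delta_rot":[0,0,0],"xyz":[0.0004,0,0.0004],"fingers":1},{"delta_rot":[0,0,0],"xyz":[0.0004,0,0.0004],"fingers":1},{"delta_rot":[0,0,0],"xyz":[0.0004,0,0.0004],"fingers":1}]'; python3 - <<'E'
from h import *
s=viewer.read_camera("scene")
cv2.imwrite("pics/a8.png",cv2.resize(s["img"][150:235,85:170,::-1],(590,590),interpolation=2))
E
```

```text
t: 17.4
eef_pos: [0.552, -0.3033, 0.0981]
tool_rot: [0.366, 0.285, 0.878, -0.119]
contact_force: [-7.6, 3.0, 19.1]
gripper_width: 0.65
grasp_force: 49.3
```

View pics/a8.png

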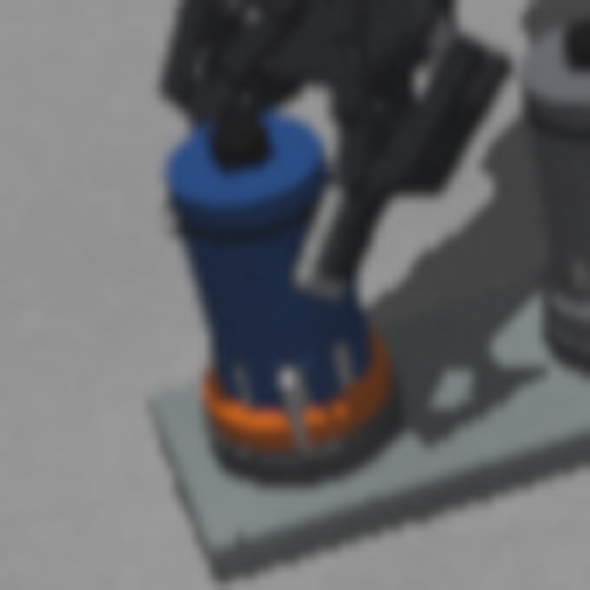

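The collar is visibly lower and the key stands in the notch; 19 N against the hard stop. I'll unload, then open the fingers.

```bash
python3 -m crank '[{"delta_rot":[0,0,0],"xyz":[-0.0004,0,-0.0004],"fingers":1},{"delta_rot":[0,0,0],"xyz":[-0.001,0,-0.001],"fingers":1},{"delta_rot":[0,0,0],"xyz":[-0.001,0,-0.001],"fingers":1}]';  python3 - <<'E'
from h import *
print(cur()[0]["q"])
E
```

```text
t: 17.75
eef_pos: [0.5515, -0.3031, 0.0982]
tool_rot: [0.365, 0.285, 0.878, -0.118]
contact_force: [-2.6, -0.1, 7.3]
gripper_width: 0.649
grasp_force: 48.4
[ 0.33045892  0.45314194 -0.06431609  2.34270836  2.53867105  0.48890319
 -1.26130211]
```

```bash
python3 -m crank '[{"delta_rot":[0,0,0],"xyz":[-0.0005,0,-0.0005],"fingers":1},{"delta_rot":[0,0,0],"xyz":[-0.0005,0,-0.0005],"fingers":0.2},{"delta_rot":[0,0,0],"xyz":[-0.0005,0,-0.0005],"fingers":-0.4},{"delta_rot":[0,0,0],"xyz":[-0.0005,0,-0.0005],"fingers":-0.7},{"delta_rot":[0,0,0],"xyz":[-0.0005,0,-0.0005],"fingers":-1},{"delta_rot":[0,0,0],"xyz":[-0.0005,0,-0.0005],"fingers":-1},{"delta_rot":[0,0,0],"xyz":[-0.0005,0,-0.0005],"fingers":-1},{"delta_rot":[0,0,0],"xyz":[-0.0005,0,-0.0005],"fingers":-1}]'; python3 - <<'E'
from h import *
s=viewer.read_camera("scene");c=viewer.read_camera("top")
cv2.imwrite("pics/a9.png",np.hstack([cv2.resize(i["img"][y:y+100,x:x+100,::-1],(390,390),interpolation=2) for i,x,y in((s,75,140),(c,370,170))]))
E
```

```text
t: 18.55
eef_pos: [0.551, -0.3025, 0.0978]
tool_rot: [0.363, 0.285, 0.879, -0.118]
contact_force: [0.4, 1.0, -0.1]
gripper_width: 0.998
grasp_force: 0.0
```

Released with no contact force. Retreating along the tool axis, then up.

```bash
python3 -m crank '[{"delta_rot":[0,0,0],"xyz":[0,0,-0.005],"fingers":-1},{"delta_rot":[0,0,0],"xyz":[0,0,-0.015],"fingers":-1},{"delta_rot":[0,0,0],"xyz":[0,0,-0.03],"fingers":-1},{"delta_rot":[0,0,0],"xyz":[0,0,-0.045],"fingers":-1},{"delta_rot":[0,0,0],"xyz":[0,0,-0.06],"fingers":-1},{"delta_rot":[0,0,0],"xyz":[0,0,-0.075],"fingers":-1},{"delta_rot":[0,0,0],"xyz":[0,0,-0.09],"fingers":-1},{"delta_rot":[0,0,0],"xyz":[0,0,-0.1],"fingers":-1},{"delta_rot":[0,0,0],"xyz":[0,0,-0.1],"fingers":-1}]';  python3 - <<'E'
from h import *
print(cur()[0]["q"])
E
```

```text
t: 19.55
eef_pos: [0.4934, -0.2607, 0.1704]
tool_rot: [0.364, 0.285, 0.878, -0.118]
contact_force: [0.2, -0.0, -0.2]
gripper_width: 0.999
grasp_force: 0.0
[ 0.63922706  0.22318542 -0.47656883  2.43602289  2.11469278  0.46145443
 -0.8536152 ]
```

```bash
python3 - <<'E'
from h import *
np.set_printoptions(precision=4,suppress=True,linewidth=200)
c=viewer.read_camera("top");s=viewer.read_camera("scene")
A=np.array([.541,-.2977]);t=np.linspace(0,2*np.pi,80)[:,None]
for n,i,th in(("top",c,60),("scene",s,45)):
    P=np.hstack([A+.028*np.hstack([np.cos(t),np.sin(t)]),np.full((80,1),.144)])
    e=proj(i,P); b=i["img"].astype(int); d=b[...,2]-b[...,0]
    x0,y0=(e.min(0)-12).astype(int);x1,y1=(e.max(0)+30).astype(int)
    m=np.zeros(d.shape,np.uint8);m[y0:y1,x0:x1]=d[y0:y1,x0:x1]>th
    cn=max(cv2.findContours(m,0,1)[0],key=cv2.contourArea)
    print(n,"seen",cv2.fitEllipse(cn),cv2.boundingRect(cn),"model",e.min(0),e.max(0),e.mean(0),proj(i,[[*A,.144]]))
q=s["img"].astype(int);o=((q[...,0]>150)&(q[...,2]<90));y,x=np.nonzero(o[180:240,90:150]);print("collar rows",y.min()+180,y.max()+180,x.min()+90,x.max()+90)
u=cv2.imread("pics/scene0.png")[...,::-1].astype(int);o=((u[...,0]>150)&(u[...,2]<90));y,x=np.nonzero(o[180:240,90:150]);print("before",y.min()+180,y.max()+180,x.min()+90,x.max()+90)
def front(z): 
    return proj(s,np.hstack([A+.034*np.hstack([np.cos(t),np.sin(t)]),np.full((80,1),z)]))[:,1].max()
print("collar bottom row model up/down",front(.045),front(.037))
E
```

```text
top seen ((425.5823669433594, 219.4387969970703), (26.591100692749023, 27.363040924072266), 132.20924377441406) (412, 206, 28, 28) model [412.3893 204.9232] [441.1106 233.5203] [426.7404 219.0245] [[426.7483 219.1814]]
scene seen ((120.12195587158203, 173.22731018066406), (11.545570373535156, 21.759380340576172), 78.09938049316406) (109, 167, 23, 13) model [107.5291 164.8218] [130.8321 177.9807] [119.1825 171.4228] [[119.2249 171.2769]]
collar rows 198 211 114 140
before 194 209 114 139
collar bottom row model up/down 211.16345754714857 213.58677479995512
```

```bash
python3 -c "
from station import job; print(job.hand_in())"
```

```text
the job is handed in; nothing more can be done
None
```

The blue housing is seated mouth down on the empty peg with a notch over the key and the collar pressed to its hard stop at about 19 N; I let go, backed the arm clear and handed the job in at about 20 s, but I viewed 11 pictures, one over the limit of 10, and made the final check by measurement only.

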